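# Wedge the sprung catch open and move the gel cassette to the drain rack

### The arm

A 6-joint arm with a two-finger parallel gripper is mounted at the origin on a cart in front of the work surface, level with it; the furniture and walls round the work are solid. World frame = base frame: x ahead of the robot, y to its left, z up, the work surface at z = 0. Lengths are in m, angles in degrees, forces in N, time in s.
With the tool pointing down it reaches from about 0.4 to 0.825 m from the base axis. Payload 7 kg.
Tool frame: the origin (TCP) lies on the front face of the gripper's body, between the roots of the fingers; the fingertips stand 66 mm ahead of it and the grasp point (between the pads) lies 47 mm ahead of it; z points along the fingers, y is the line along which they close (so a half turn about z gives the same grasp; the last joint's range is limited). The gripper opens to 88 mm and grips with 3 to 60 N. Pads are 19 mm wide; open, the fingers measure 130 mm over their backs; the gripper's body (78 mm by 193 mm) begins 47 mm behind the grasp point.
Start: joints at [91.221, 20.546, 0.682, 0, -70.136, -16.507], TCP at [0.178, 0.651, 0.292] pointing down, gripper open.
Joint ranges: [-176.03, 176.03], [-82.01, 121.73], [-58.28, 71.71], [-173.87, 95.51], [-174.79, -0.11], [-173.66, 173.66]. Speed limits (degrees/s): [136.94, 136.94, 172.46, 180, 180, 180].

### API

Orientations are given as [roll, pitch, yaw] about the fixed x, y, z axes, in that order (R = Rz(yaw) Ry(pitch) Rx(roll)).
In Python, from plant import ctrl gives the robot as it stands.
- The arm moves only by the tool send_rows, never from a script. Its argument "deltas" is a list of rows, each a list of 2 entries, a list of its own where there are three numbers: the shift along the tool's x, y, z each as a share of 800 mm, from -1 to 1, then the turn about the tool's z as a share of 90 degrees, from -1 to 1. A call has exactly 5 rows; each row is the pose to reach, as a shift and turn from the pose commanded when the call began, along the tool's axes at that moment; what a row does not reach only later rows make up. A row lasts 1/12 s, in which the tool goes at most 41.7 mm and 7.16 degrees, less where a joint would pass 70% of its speed; a pose out of reach is approached as far as the arm can. A call with a number of a shift or a turn outside -1 to 1 is refused whole. A call with a gripper value outside its range is refused whole. "gripper" is the opening, from 0 (shut) to 1 (fully open), set as the call begins (left out, the last holds). The fingers move at their own pace and stop on an object; the grip force is fixed at half the most. Time passes only in rows, so rows that repeat a pose let the fingers close, or fill a call up. It gives the time, the measured TCP pose, the force, the opening and the grip force at its end, in the units of the state.
- ctrl.get_obs(): the state, without advancing time (a new reading comes with each control period).
- ctrl.snapshot(name): name is "side" or "top"; returns a dict with "color" (384x512x3 uint8, red, green, blue), "vertical_fov" (degrees; the focal length in pixels is half the picture's height over the tangent of half this angle, whatever the lens; pixels are square), "cx", "cy" (the principal point, pixels), "rvec" (rotation vector, rad) and "tvec" (3), from world to camera coordinates, as OpenCV has them. Camera axes: x right, y down, z forward; pixel columns grow to the right and rows downward; lengths in m; the calibration is good to about 2 mm. A picture is of the moment at which its call begins. There is no depth.
- ctrl.close_job(): hands the job in; it is judged then, once.
Trained networks look in a picture, given as the dict that the camera call returned (one of the last four; its "shot" number tells which), for a name from the list of things; names that differ only in an ending like _2 or _b are one class to them, and where a whole thing is asked for, a point or a joint stands for the part that bears it (a point fixed in the world has none). Each returns a list of dicts, best first, with "conf" (0 to 1); they miss things now and then, are a little off and sometimes report something else, mostly with a low value. They report only what shows in the picture. A call takes as long as a camera call. They do not tell look-alikes from the thing itself.
- ctrl.boxes_of(picture, thing): "xy" ([column, row] as shares, 0 to 1, of the picture: columns of its width, rows of its height, amid what is visible of it).
- ctrl.cut_out(picture, thing): "pixels" (384x512 bool, what is visible of it) and "xy" ([column, row] as shares, 0 to 1, of the picture: columns of its width, rows of its height, amid what is visible of it).
The state is a dict: "clock": time; "joint_pos": joint angles; "qvel": joint speeds; "tau": joint torques, N m; "tool_pos": TCP position; "orientation": TCP orientation; "force": force on the tool from outside, world axes, zero at the start; "moment": the same for the moment, N m; "opening": finger opening in m; "gripper_force": force on a finger pad.
Only numpy, scipy, OpenCV 4.12 (cv2) and the standard library are available. Lean on these libraries where they do the work, as an engineer would, in place of code of your own. Each camera call takes 0.05 s, during which the arm holds its last target. There are 200 camera calls.

### The job

The green-framed gel cassette in the casting stand is held down by a sprung catch that will not stay open by itself. Push the orange wedge, thin end first, along the gap between the black fence and the catch's red thumb plate until the catch stays fully drawn back with your hand off the wedge; then lift the cassette out and stand it upright, fully down, in the middle slot of the white drain rack, next to the cassette already there. Leave the catch wedged open and do not disturb the stored cassette, the bottles or the dish.

Things in the scene. Friction and masses are not known exactly. Their poses are not given: they have to be found in the camera images.
- stand: Pale grey casting stand, fixed. Origin on the bench under the cassette's middle; x along the cassette's thickness (away from the robot at yaw 0), y along its width. Base 14 mm thick, x +-60, y -75 to +135 mm. End channels, to z = 70 mm, enclose the cassette's ends from |y| = 44 mm out with 2 mm play: it comes out only straight up, its middle is free on both faces.
- gap (a point): On the black latch case at the stand's +y end; axes as the stand's. Point at z = 120 mm on the case's flat top (the ledge, x +-22 mm, y -7 to +61 mm from here), on the +y face of a black fence (x +-22 mm, 7 mm thick, 26 mm high), level in x with the red thumb plate. From here the gap runs in +y to the plate, 10 mm wide with the catch closed, open at both x ends and above.
- catch (a joint): Slide of the sprung catch along the stand's +y, in m: 0 closed, 0.020 at its stop. Closed, its steel nose reaches 8 mm over the +y end of the cassette's top, just above it, and blocks its rise; beyond 0.011 the cassette passes freely. The spring shuts it with 4 N closed, 6.5 N at 0.014; pushing the wedge in takes up to about 10 N.
- thumb_plate (a point): Top middle of the inner (-y) face of the catch's red thumb plate, 26 mm wide (x), 6 mm thick (y), standing 30 mm up from the ledge; moves with the catch. Axes as the stand's.
- wedge: Orange wedge, 130 mm long (x), 34 mm high, 60 g, on its narrow edge; origin at the middle of its underside, tip to +x. Face y = -12 mm is flat; the other is parallel (24 mm thick) from x = -65 to +15, then slopes to a 4 mm tip (y -12 to -8) at x = +65. Ribs x = -47. Goes in as it stands, flat face along the fence, tip to the stand's +x, till its origin is level in x with the gap: catch at 0.014.
- cassette: Gel cassette: clear plates in a green frame, 16 mm thick (x), 110 mm wide (y), 92 mm tall, about 220 g, standing on the stand's base (z = 14 mm); origin at the middle of its underside. Grip it across the 16 mm of its solid top bar (uppermost 20 mm), near the middle.
- rack: White drain rack, fixed, 176 mm (x) by 90 mm (y), origin under its middle; three upright slots 55 mm apart along x, cassette thickness along x. Slots are 20 mm wide, floor z = 12 mm, flaring to 34 mm from z = 43 to 59 mm (top of the teeth, which stand at y = +-38 mm); open at both y ends. Slot 1 (+x end, one blue dot) is taken; 2 is the middle.
- slot_1 (a point): Middle of the floor of slot 1, at the rack's +x end; axes as the rack's.
- slot_2 (a point): Middle of the floor of slot 2, the middle slot (z = 12 mm); axes as the rack's.
- cassette_stored: Second cassette, exactly like the first, standing in slot 1 of the rack; origin at the middle of its underside. Stays there.
- reagent_1: Brown bottle with a black cap, 50 mm wide, 98 mm tall, behind the work; origin at the middle of its underside. Bystander.
- reagent_2: White bottle with a green cap, 42 mm wide, 99 mm tall, left of the stand; origin at the middle of its underside. Bystander.
- petri_1: Pink culture dish, 61 mm wide, 14 mm high, near the front edge at the right; origin at the middle of its underside. Bystander.
Things that resemble listed ones, but are neither listed nor needed, are in the scene too. Of the things shaped like the wedge, the orange one is meant.

How it is judged (in metres and radians):
On the way, in this order (a step that is already met when the one before it is completed fails the run):
1. the catch stands drawn back by at least 11.5 mm on the wedge alone, untouched by the robot, with the cassette still down in the stand (value of joint catch above 0.0115 m and contact force between each of the arm, the fingers and wedge below 0.1 N and contact force between each of the fingers, the arm and stand below 0.1 N and contact force between wedge and stand above 0.5 N and z of cassette in the frame of stand below 0.022 m), for 0.3 s.
2. the cassette is lifted clear above the end channels with the catch still wedged back (z of cassette in the frame of stand above 0.075 m and value of joint catch above 0.0115 m and horizontal distance between wedge and gap below 0.06 m), for 0.05 s.
At the end, for the whole second after the job is handed in: The cassette rests in the middle slot: foot within 6 mm across and 20 mm along it, less than 5 mm off its floor, within 10 degrees of upright and of the slot; the wedge in the gap still holds the catch back at least 11.5 mm; the stored cassette stands in slot 1 within 20 mm (x of cassette in the frame of slot_2 between -0.006 and 0.006 m and y of cassette in the frame of slot_2 between -0.02 and 0.02 m and z of cassette in the frame of slot_2 below 0.005 m and angle between each of cassette, cassette_stored's own z axis and vertical below 0.17 rad and angle between the x axis of cassette and the x axis of rack, either way round below 0.17 rad and linear speed of each of cassette, wedge below 0.02 m/s and value of joint catch above 0.0115 m and horizontal distance between wedge and gap below 0.06 m and distance between cassette_stored and slot_1 below 0.02 m); the robot touches nothing.
It fails at once if the cassette is tipped by more than 35 degrees (angle between cassette's own z axis and vertical above 0.6 rad).
It fails at once if the stored cassette is pushed about by more than 20 mm or tipped by more than 15 degrees (distance of cassette_stored from where it was at the start of the episode above 0.02 m or angle between cassette_stored's own z axis and vertical above 0.26 rad).
It fails at once if a bottle or the dish is moved by more than 30 mm (distance of any of reagent_1, reagent_2, petri_1 from where it was at the start of the episode above 0.03 m).
It also fails if it takes over 54 s, if anything falls off the work surface, if the arm or the gripper's body presses on something with over 40 N, if the wrist force passes 120 N, or if a joint passes its speed limit or range.

## Working session

There is one attempt and no reset: what is moved stays moved. The work goes in short steps, Python scripts to look and compute and a tool call to move; the robot and the scene stay as the last step left them, time stands still between calls to the robot, and variables do not carry over. Pictures are saved under pics/ and viewed, at most 10 in all, crops included, and the job is handed in when it is done.

Besides the shell and the picture viewer there is one more tool, called after "Emit:" in YAML: its name, and indented under it one key for each argument. send_rows: Moves the arm, as the interface text tells. Shift numbers are shares of 800 mm and turn numbers shares of 90 degrees, none past 1 either way. Its arguments: {"type":"object","properties":{"deltas":{"type":"array","items":{"type":"array"}},"gripper":{"type":"number"}},"required":["deltas"]}

```bash
mkdir -p pics; ls; cat > h.py <<'E'
import numpy as np, cv2, pickle
from plant import ctrl
def snap(name,f=None):
    p=ctrl.snapshot(name)
    if f: cv2.imwrite('pics/'+f,p['color'][:,:,::-1])
    return p
def cam(p):
    R=cv2.Rodrigues(np.array(p['rvec'],float))[0]; t=np.array(p['tvec'],float).ravel()
    f=192/np.tan(np.radians(p['vertical_fov'])/2)
    return R,t,f
def proj(p,X):
    R,t,f=cam(p); c=np.atleast_2d(X)@R.T+t
    return np.c_[c[:,0]/c[:,2]*f+p['cx'],c[:,1]/c[:,2]*f+p['cy']]
def atz(p,uv,z):
    R,t,f=cam(p); uv=np.atleast_2d(uv)
    d=np.c_[(uv[:,0]-p['cx'])/f,(uv[:,1]-p['cy'])/f,np.ones(len(uv))]@R
    o=-R.T@t
    return o+d*((z-o[2])/d[:,2])[:,None]
E
python3 - <<'E'
from h import *
for n in ['top','side']:
    p=snap(n,n+'0.png'); pickle.dump(p,open(n+'0.pkl','wb'))
    print(n,p['vertical_fov'],p['cx'],p['cy'],-cam(p)[0].T@cam(p)[1], [k for k in p])
    for t in ['stand','catch','wedge','cassette','rack','reagent_1','petri_1']:
        for d in ctrl.cut_out(p,t):
            xy=np.array(d['xy'])*[512,384]
            print(t,round(d['conf'],2),xy.round(0),d['pixels'].sum(),atz(p,xy,0.05)[0].round(3))
print(ctrl.get_obs())
E
```

```text
pics
top 47.73309755296951 257.841620720482 192.24623841364686 [0.40745336 0.09049799 1.49618305] ['color', 'vertical_fov', 'cx', 'cy', 'rvec', 'tvec', 'shot']
stand 0.97 [206. 190.] 1862 [0.551 0.238 0.05 ]
wedge 0.79 [264. 203.] 296 [0.508 0.044 0.05 ]
wedge 0.78 [190. 244.] 262 [0.371 0.288 0.05 ]
wedge 0.69 [306. 239.] 206 [ 0.391 -0.096  0.05 ]
cassette 0.77 [219. 187.] 242 [0.564 0.195 0.05 ]
rack 0.69 [189. 186.] 52 [0.565 0.294 0.05 ]
rack 0.6 [344. 188.] 527 [ 0.56  -0.227  0.05 ]
reagent_1 0.69 [138. 161.] 195 [0.651 0.466 0.05 ]
reagent_1 0.66 [291. 133.] 230 [ 0.749 -0.049  0.05 ]
reagent_1 0.31 [216. 187.] 280 [0.563 0.205 0.05 ]
petri_1 0.49 [367. 248.] 236 [ 0.359 -0.3    0.05 ]
side 43.08596216194525 260.75556092769557 200.1044458969004 [0.47641855 1.50922849 1.2832435 ] ['color', 'vertical_fov', 'cx', 'cy', 'rvec', 'tvec', 'shot']
stand 0.6 [252. 251.] 1398 [0.572 0.283 0.05 ]
wedge 0.87 [303. 263.] 302 [0.394 0.336 0.05 ]
wedge 0.79 [272. 216.] 302 [0.506 0.092 0.05 ]
wedge 0.5 [300. 192.] 145 [ 0.395 -0.059  0.05 ]
rack 0.82 [260. 172.] 586 [ 0.565 -0.193  0.05 ]
reagent_1 0.77 [225. 290.] 282 [0.654 0.465 0.05 ]
reagent_1 0.54 [212. 193.] 196 [ 0.755 -0.047  0.05 ]
petri_1 0.41 [256. 175.] 525 [ 0.58  -0.174  0.05 ]
{'clock': 0.8, 'joint_pos': array([ 9.12196292e+01,  2.05420863e+01,  6.82180663e-01,  1.14684980e-03,
       -7.01376704e+01, -1.65063626e+01]), 'qvel': array([ 0.01779027, -0.12538393, -0.10367472, -0.07432185,  0.08672612,
       -0.00345486]), 'tau': array([ 4.87764610e-04, -5.82282865e+01,  2.93278188e+01,  7.00212032e+00,
        1.23389141e-02, -2.55624684e-05]), 'tool_pos': array([0.17798807, 0.651077  , 0.29221482]), 'orientation': array([-1.79997369e+02, -3.45482511e-04, -1.52863439e+01]), 'force': array([ 0.50242789, -0.3184956 ,  0.21923803]), 'moment': array([-0.00694308, -0.03995441,  0.06479912]), 'gripper_force': 0.0, 'opening': 0.0880334824180498}
```

```bash
python3 - <<'E'
from h import *
for n,(a,b,c,d) in {'top':(110,285,120,400),'side':(130,310,160,360)}.items():
    p=pickle.load(open(n+'0.pkl','rb'))
    im=p['color'][a:b,c:d,::-1]; s=min(800/im.shape[1],600/im.shape[0]); print(n,s)
    cv2.imwrite(f'pics/{n}0c.png',cv2.resize(im,None,fx=s,fy=s,interpolation=cv2.INTER_CUBIC))
E
```

```text
top 2.857142857142857
side 3.3333333333333335
```

View pics/top0c.png

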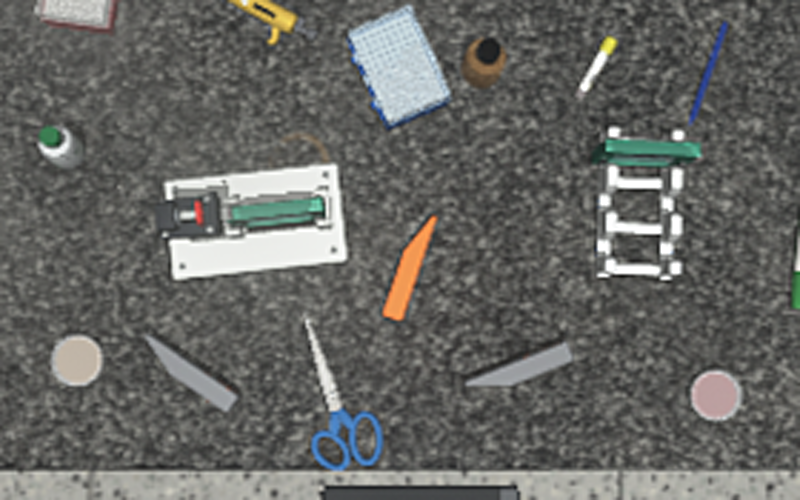

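View pics/side0c.png

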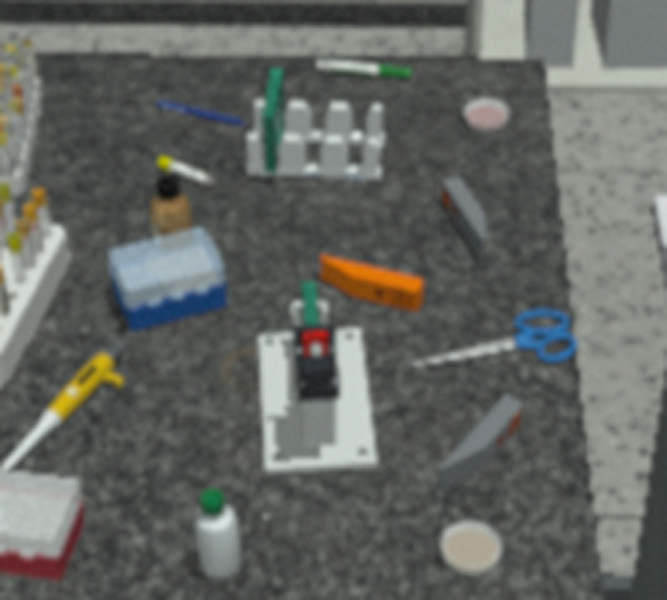

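Three wedge-like things in the top view: grey at (190,244), grey at (306,239), and orange at (264,203). The orange one fits, because the others are grey with only orange ribs. Its thin end points away from the robot. The stand is at about (206,190) with the red plate at (190,184). The rack is at (344,188), with the stored cassette at its far end. Next I fit the poses.

```bash
cat >> h.py <<'E'
from scipy.optimize import minimize
def fill(p,X,S=8):
    m=np.zeros((384*S//2*2,512*S),np.uint8)
    h=cv2.convexHull(((proj(p,X)+.5)*S-.5).astype(np.float32))
    cv2.fillConvexPoly(m,np.round(h*16).astype(np.int32),255,shift=4)
    return cv2.resize(m,(512,384),interpolation=cv2.INTER_AREA)/255.
def place(M,q):
    c,s=np.cos(q[2]),np.sin(q[2])
    return M@np.array([[c,-s,0],[s,c,0],[0,0,1]]).T+[q[0],q[1],0]
def fit(views,M,q0):
    f=lambda q:sum(((fill(p,place(M,q))-m)**2).sum() for p,m in views)
    q0=np.array(q0,float); best=None
    r=minimize(f,q0,method='Nelder-Mead',options=dict(initial_simplex=[q0,q0+[.012,0,0],q0+[0,.012,0],q0+[0,0,.12]],xatol=1e-4,fatol=.02))
    return r.x,r.fun
def box(x0,x1,y0,y1,z0,z1): return np.array([[x,y,z] for x in(x0,x1) for y in(y0,y1) for z in(z0,z1)],float)
W=np.array([[x,y,z] for x,y in[(-.065,-.012),(.065,-.012),(.065,-.008),(.015,.012),(-.065,.012)] for z in(0,.034)])
def hsv(p): return cv2.cvtColor(p['color'],cv2.COLOR_RGB2HSV).astype(int)
def near(p,m,X,r):
    u=proj(p,[X])[0]; yy,xx=np.mgrid[:384,:512]; return m&(np.hypot(xx-u[0],yy-u[1])<r)
def orange(p): h=hsv(p); return (h[...,0]>5)&(h[...,0]<20)&(h[...,1]>140)&(h[...,2]>90)
def green(p): h=hsv(p); return (h[...,0]>65)&(h[...,0]<95)&(h[...,1]>90)&(h[...,2]>40)
def red(p): h=hsv(p); return ((h[...,0]<5)|(h[...,0]>174))&(h[...,1]>130)&(h[...,2]>70)
def hullmask(m):
    m=m.astype(np.uint8); pts=cv2.findNonZero(m); o=np.zeros_like(m); cv2.fillConvexPoly(o,cv2.convexHull(pts),1); return o.astype(float)
E
python3 - <<'E'
from h import *
T,S=[pickle.load(open(n+'0.pkl','rb')) for n in('top','side')]
for vs in([T],[S],[T,S]):
    q,f=fit([(p,near(p,orange(p),[.508,.044,.02],28).astype(float)) for p in vs],W,[.508,.044,-.4]); print('wedge',q[:2].round(4),np.degrees(q[2]).round(2),round(f,1))
# stand base
B=box(-.06,.06,-.075,.135,0,.014)
def white(p):
    h=hsv(p); return (h[...,1]<40)&(h[...,2]>190)
for nm,vs in(('T',[T]),('S',[S])):
    ms=[]
    for p in vs:
        m=near(p,white(p),[.55,.24,.02],45).astype(np.uint8)
        n,l,st,_=cv2.connectedComponentsWithStats(m); k=1+st[1:,4].argmax(); mm=l==k; print(st[k]); ms.append((p,hullmask(mm)))
    q,f=fit(ms,B,[.55,.2,.08]); print('stand',nm,q[:2].round(4),np.degrees(q[2]).round(2),round(f,1))
r=np.argwhere(near(T,red(T),[.56,.28,.14],14))[:,::-1]; print('redT',len(r),r.mean(0),atz(T,r.mean(0),.15)[0].round(4), r.min(0),r.max(0))
r=np.argwhere(near(S,red(S),[.56,.28,.14],14))[:,::-1]; print('redS',len(r),r.mean(0),atz(S,r.mean(0),.135)[0].round(4),r.min(0),r.max(0))
for nm,X in(('cas',[.56,.2,.1]),('stored',[.6,-.22,.1])):
    m=near(T,green(T),X,28); g=np.argwhere(m)[:,::-1].astype(np.float32); rr=cv2.minAreaRect(g); print(nm,len(g),rr, atz(T,cv2.boxPoints(rr),.105).round(4).tolist())
E
```

```text
wedge [0.5126 0.0461] -18.42 10.3
wedge [0.5142 0.0446] -18.29 10.0
wedge [0.5138 0.0455] -18.42 22.7
[ 178  167   63   41 1194]
stand T [0.5699 0.2013] 6.49 23.0
[240 229  32  42 387]
stand S [0.564  0.1977] 1.32 456.1
redT 15 [189.13333333 183.93333333] [0.5609 0.2796 0.15  ] [188 181] [190 187]
redS 44 [253.81818182 231.43181818] [0.5652 0.2726 0.135 ] [250 229] [258 236]
cas 112 ((217.51829528808594, 184.16465759277344), (7.28848123550415, 31.031261444091797), 83.6598129272461) [[0.5716, 0.2457, 0.105], [0.5832, 0.1466, 0.105], [0.5597, 0.1438, 0.105], [0.5482, 0.2428, 0.105]]
stored 216 ((345.584228515625, 163.39918518066406), (36.84374237060547, 8.72476577758789), 3.0127875804901123) [[0.6239, -0.1596, 0.105], [0.6526, -0.1615, 0.105], [0.6468, -0.2817, 0.105], [0.6181, -0.2796, 0.105]]
```

Emit:
send_rows:
  deltas:
    - [[0.0273,0.0308,0],0]
    - [[0.0546,0.0616,0],0]
    - [[0.0819,0.0924,0],0]
    - [[0.1092,0.1232,0],0]
    - [[0.1365,0.154,0],0]
  gripper: 0.6

```text
clock: 1.22
tool_pos: [0.2513, 0.502, 0.2922]
orientation: [-180.0, -0.0, -15.3]
force: [0.7, 0.4, 0.2]
opening: 0.0598
gripper_force: 0.0
```

Emit:
send_rows:
  deltas:
    - [[0.0273,0.0308,0],0]
    - [[0.0546,0.0616,0],0]
    - [[0.0819,0.0924,0],0]
    - [[0.1092,0.1232,0],0]
    - [[0.1365,0.154,0],0]

```text
clock: 1.63
tool_pos: [0.3241, 0.3543, 0.2925]
orientation: [-180.0, -0.0, -15.3]
force: [1.4, -0.1, -0.2]
opening: 0.0523
gripper_force: 0.0
```

Emit:
send_rows:
  deltas:
    - [[0.0273,0.0308,0],0]
    - [[0.0546,0.0616,0],0]
    - [[0.0819,0.0924,0],0]
    - [[0.1092,0.1232,0],0]
    - [[0.1365,0.154,0],0]

```text
clock: 2.05
tool_pos: [0.3969, 0.2067, 0.2926]
orientation: [-179.9, -0.0, -15.3]
force: [-0.4, -0.1, -0.1]
opening: 0.0527
gripper_force: 0.0
```

Emit:
send_rows:
  deltas:
    - [[0.0273,0.0308,0],0]
    - [[0.0546,0.0616,0],0]
    - [[0.0819,0.0924,0],0]
    - [[0.1092,0.1232,0],0.0348]
    - [[0.1365,0.154,0],0.0348]

```text
clock: 2.47
tool_pos: [0.4698, 0.0589, 0.2926]
orientation: [-180.0, -0.0, -18.6]
force: [-0.7, 1.2, -0.5]
opening: 0.0527
gripper_force: 0.0
```

Emit:
send_rows:
  deltas:
    - [[0,0,0.04],0]
    - [[0,0,0.08],0]
    - [[0,0,0.12],0]
    - [[0,0,0.16],0]
    - [[0,0,0.2],0]

```text
clock: 2.88
tool_pos: [0.4695, 0.0603, 0.1313]
orientation: [-179.9, -0.1, -18.4]
force: [1.0, 1.0, 0.1]
opening: 0.0525
gripper_force: 0.0
```

Emit:
send_rows:
  deltas:
    - [[0,0,0.03],0]
    - [[0,0,0.05],0]
    - [[0,0,0.07],0]
    - [[0,0,0.077],0]
    - [[0,0,0.077],0]

```text
clock: 3.3
tool_pos: [0.4688, 0.0602, 0.0695]
orientation: [179.9, 0.1, -18.4]
force: [-0.1, -0.9, 0.5]
opening: 0.0525
gripper_force: 0.0
```

Emit:
send_rows:
  deltas:
    - [[0,0,0],0]
    - [[0,0,0],0]
    - [[0,0,0],0]
    - [[0,0,0],0]
    - [[0,0,0],0]
  gripper: 0.1

```text
clock: 3.72
tool_pos: [0.4697, 0.0607, 0.0713]
orientation: [-179.9, -0.1, -18.4]
force: [-0.1, -0.5, 0.6]
opening: 0.0246
gripper_force: 0.0
```

```bash
python3 - <<'E'
from h import *
from scipy.optimize import least_squares
T,S=[pickle.load(open(n+'0.pkl','rb')) for n in('top','side')]
o=ctrl.get_obs(); print(o['tool_pos'],o['orientation'],o['opening'],o['gripper_force'])
P=box(-.013,.013,0,.006,.12,.15)
def redness(p):
    c=p['color'].astype(float); r=c[...,0]-np.maximum(c[...,1],c[...,2]); r=np.clip(r,0,None)
    m=near(p,r>0,[.56,.28,.14],14); r=r*m; return np.clip(r/np.percentile(r[r>25],70),0,1)
for nm,vs in(('T',[T]),('S',[S]),('TS',[T,S])):
    ms=[(p,redness(p)) for p in vs]
    f=lambda q:sum(((fill(p,place(P,[q[0],q[1],np.radians(6.5)]))-m)**2).sum() for p,m in ms)
    q0=np.array([.561,.279]); r=minimize(f,q0,method='Nelder-Mead',options=dict(initial_simplex=[q0,q0+[.006,0],q0+[0,.006]]))
    a=np.radians(6.5); d=r.x-[.5699,.2013]; print(nm,r.x.round(4),r.fun,'in stand',(d[0]*np.cos(a)+d[1]*np.sin(a)).round(4),(-d[0]*np.sin(a)+d[1]*np.cos(a)).round(4))
# rack: white
h=hsv(T); w=near(T,(h[...,1]<40)&(h[...,2]>190),[.56,-.22,.02],42); pts=np.argwhere(w)[:,::-1].astype(np.float32)
print('rack',len(pts),cv2.minAreaRect(pts)); c=atz(T,cv2.boxPoints(cv2.minAreaRect(pts)),.03); print(c.round(4).tolist(),c.mean(0))
E
```

```text
[0.46971279 0.06074781 0.07128062] [-1.79937248e+02 -5.56741532e-02 -1.84186119e+01] 0.024637249405419413 0.0
T [0.5626 0.2787] 4.381578636110706 in stand 0.0015 0.0777
S [0.5646 0.2727] 10.914555354388702 in stand 0.0029 0.0715
TS [0.564  0.2778] 24.233769232838455 in stand 0.0028 0.0767
rack 360 ((343.99896240234375, 181.022705078125), (28.788455963134766, 51.2652473449707), 2.6025619506835938)
[[0.5012, -0.1764, 0.03], [0.6773, -0.1868, 0.03], [0.6733, -0.2859, 0.03], [0.4971, -0.2744, 0.03]] [ 0.58723812 -0.23086591  0.03      ]
```

Emit:
send_rows:
  deltas:
    - [[0,0,0],0]
    - [[0,0,0],0]
    - [[0,0,0],0]
    - [[0,0,-0.01],0]
    - [[0,0,-0.025],0]
  gripper: 0

```text
clock: 4.13
tool_pos: [0.4686, 0.0602, 0.0903]
orientation: [179.9, 0.1, -18.4]
force: [-0.1, -0.4, -1.1]
opening: 0.0239
gripper_force: 30.0
```

Emit:
send_rows:
  deltas:
    - [[0,0,-0.04],0]
    - [[0,0,-0.08],0]
    - [[0,0,-0.12],0]
    - [[0,0,-0.16],0]
    - [[0,0,-0.2],0]

```text
clock: 4.55
tool_pos: [0.4688, 0.0602, 0.2528]
orientation: [-180.0, -0.0, -18.4]
force: [0.4, 0.7, -1.4]
opening: 0.0237
gripper_force: 30.0
```

Emit:
send_rows:
  deltas:
    - [[-0.0304,-0.0438,0],-0.0553]
    - [[-0.0607,-0.0876,0],-0.1107]
    - [[-0.0911,-0.1313,0],-0.166]
    - [[-0.1214,-0.1751,0],-0.2214]
    - [[-0.1518,-0.2189,0],-0.2767]

```text
clock: 4.97
tool_pos: [0.4097, 0.2618, 0.2515]
orientation: [-179.9, -0.0, 6.7]
force: [1.3, -0.0, 0.5]
opening: 0.024
gripper_force: 30.0
```

Emit:
send_rows:
  deltas:
    - [[0,0,0],0]
    - [[0,0,0],0]
    - [[0,0,0],0]
    - [[0,0,0],0]
    - [[0,0,0],0]

```text
clock: 5.38
tool_pos: [0.4111, 0.2594, 0.2507]
orientation: [180.0, 0.0, 6.4]
force: [-0.3, -0.8, 0.1]
opening: 0.0236
gripper_force: 30.0
```

```bash
python3 - <<'E'
from h import *
o=ctrl.get_obs(); print(o['tool_pos'],o['orientation'],o['opening'],o['gripper_force'])
T,S=snap('top'),snap('side')
pickle.dump((T,S),open('held.pkl','wb'))
z=o['tool_pos'][2]-.0705
Wz=W+[0,0,z]
g=[.456,.27,z+.02]
for nm,p in(('T',T),('S',S)):
    print(nm,near(p,orange(p),g,34).sum(), fill(p,place(Wz,[.456,.27,.113])).sum())
q,f=fit([(S,near(S,orange(S),g,34).astype(float))],Wz,[.456,.27,.113]);print(q,f)
ims=[]
for p,X in((T,g),(S,g)):
    u=proj(p,[X])[0].astype(int); ims.append(cv2.resize(p['color'][u[1]-38:u[1]+37,u[0]-50:u[0]+50,::-1],(800,600),interpolation=cv2.INTER_CUBIC)[:, :]); print(u)
cv2.imwrite('pics/held.png',cv2.resize(np.vstack(ims),(400,600)))
cv2.imwrite('pics/heldS.png',ims[1])
E
```

```text
[0.41107445 0.25942646 0.25066521] [1.79999529e+02 5.15211265e-03 6.37587973e+00] 0.023626132884188848 29.992081224918365
T 109 372.61176470588236
S 243 452.87450980392157
[ 0.48278076  0.26242233 -0.05165773] 183.16361399461746
[189 217]
[285 217]
```

View pics/held.png

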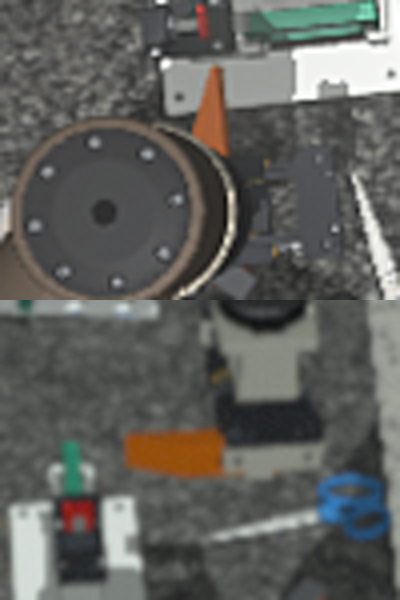

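```bash
cat >> h.py <<'E'
def obs(n=5):
    v=[]
    for _ in range(n):
        o=ctrl.get_obs(); v.append(np.r_[o['tool_pos'],o['orientation'][2]]); ctrl.snapshot('top')
    return np.mean(v,0),np.std(v,0)
def fitW(p,z,q0,x0=.005,fn=orange,yaw=None):
    # fit held wedge from its front part only
    Wz=W+[0,0,z]; yy,xx=np.mgrid[:384,:512]
    a,b=proj(p,place(np.array([[x0,0,z+.02],[.065,-.01,z+.02]]),q0)); d=(b-a)/np.linalg.norm(b-a)
    s=(xx-a[0])*d[0]+(yy-a[1])*d[1]; n=abs((xx-a[0])*-d[1]+(yy-a[1])*d[0]); w=(s>0)&(n<14)&(s<np.linalg.norm(b-a)+10)
    c=p['color'].astype(float); o=np.clip(c[...,0]-c[...,2],0,None)*w
    m=np.clip(o/np.percentile(o[o>60],50),0,1)
    f=lambda q:(((fill(p,place(Wz,[*q[:2],q0[2]]))-m)*w)[w]**2).sum()
    u=np.array(q0[:2]); r=minimize(f,u,method='Nelder-Mead',options=dict(initial_simplex=[u,u+[.008,0],u+[0,.008]],xatol=1e-4,fatol=.01))
    return r.x,r.fun
E
python3 - <<'E'
from h import *
m,s=obs(6); print(m,s, ctrl.get_obs()['clock'])
T,S=pickle.load(open('held.pkl','rb'))
z=m[2]-.0705; a=np.radians(m[3]); q0=[m[0]+.047*np.cos(a),m[1]+.047*np.sin(a),a]; print('expect',q0)
for p in(T,S): print(fitW(p,z,q0))
E
```

```text
[0.41110221 0.25984209 0.25063412 6.40812315] [6.22739194e-05 2.27253757e-04 3.22854036e-05 2.24676885e-02] 5.7833
expect [np.float64(0.4578085552415476), np.float64(0.26508775110934973), np.float64(0.11184284787436742)]
(array([0.45276949, 0.26504088]), np.float64(10.359817379984612))
(array([0.45667203, 0.26493635]), np.float64(5.7130218758900515))
```

```bash
python3 - <<'E'
from h import *
T,S=[pickle.load(open(n+'0.pkl','rb')) for n in('top','side')]
a=np.radians(6.5); gs=.0675
out=[]
for p,k in((T,16),(S,16)):
    g=place(np.array([[0,gs,0]]),[.5699,.2013,a])[0]
    u=proj(p,[[g[0],g[1],.13]])[0].astype(int); x0,y0=u[0]-16,u[1]-18
    im=cv2.resize(p['color'][y0:y0+36,x0:x0+25,::-1],None,fx=k,fy=k,interpolation=cv2.INTER_NEAREST)
    def dr(B,c):
        h=cv2.convexHull(proj(p,place(B,[.5699,.2013,a])).astype(np.float32))[:,0]
        cv2.polylines(im,[np.round((h-[x0,y0]+.5)*k).astype(int)],True,c,1)
    dr(box(-.022,.022,gs-.007,gs+.061,.12,.12),(255,255,0))
    dr(box(-.022,.022,gs-.007,gs,.146,.146),(255,0,255))
    dr(box(-.013,.013,gs+.01,gs+.016,.15,.15),(0,255,255))
    dr(box(-.008,.008,-.055,.055,.106,.106),(0,255,0))
    out.append(im)
cv2.imwrite('pics/ov.png',np.hstack(out))
E
```

```text
(no output)
```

View pics/ov.png

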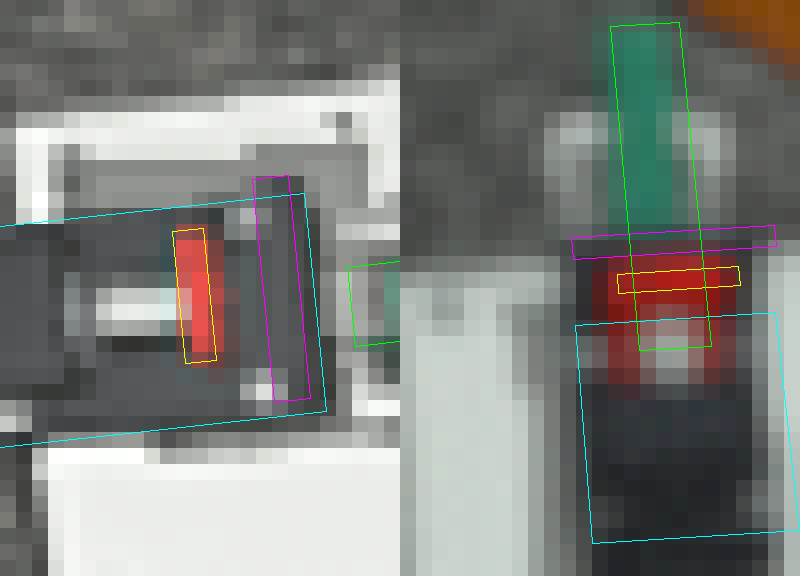

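Emit:
send_rows:
  deltas:
    - [[0.0015,-0.0071,0.02],0]
    - [[0.0015,-0.0071,0.04],0]
    - [[0.0015,-0.0071,0.06],0]
    - [[0.0015,-0.0071,0.072],0]
    - [[0.0015,-0.0071,0.072],0]

```text
clock: 6.2
tool_pos: [0.4107, 0.2654, 0.191]
orientation: [179.9, 0.2, 6.5]
force: [-0.5, -0.4, -0.4]
opening: 0.0238
gripper_force: 30.0
```

Emit:
send_rows:
  deltas:
    - [[0.007,0,0],0]
    - [[0.014,0,0],0]
    - [[0.021,0,0],0]
    - [[0.028,0,0],0]
    - [[0.035,0,0],0]

```text
clock: 6.62
tool_pos: [0.4402, 0.2697, 0.1935]
orientation: [-180.0, -0.0, 6.5]
force: [-0.5, 0.1, -0.9]
opening: 0.0236
gripper_force: 30.0
```

```bash
python3 - <<'E'
from h import *
o=ctrl.get_obs(); print(o['tool_pos'],o['orientation'],o['force'],o['opening'])
T,S=snap('top'),snap('side'); pickle.dump((T,S),open('ins.pkl','wb'))
a=np.radians(6.5); gs=.0675; out=[]; k=16
for p in(T,S):
    g=place(np.array([[0,gs,0]]),[.5699,.2013,a])[0]
    u=proj(p,[[g[0],g[1],.13]])[0].astype(int); x0,y0=u[0]-14,u[1]-18
    out.append(cv2.resize(p['color'][y0:y0+36,x0:x0+25,::-1],None,fx=k,fy=k,interpolation=cv2.INTER_CUBIC))
cv2.imwrite('pics/ins.png',np.hstack(out))
E
```

```text
[0.440177   0.26971046 0.19351112] [-1.79959238e+02 -4.56054806e-02  6.47176721e+00] [-0.50213734  0.0716772  -0.88667168] 0.02355386376517738
```

View pics/ins.png

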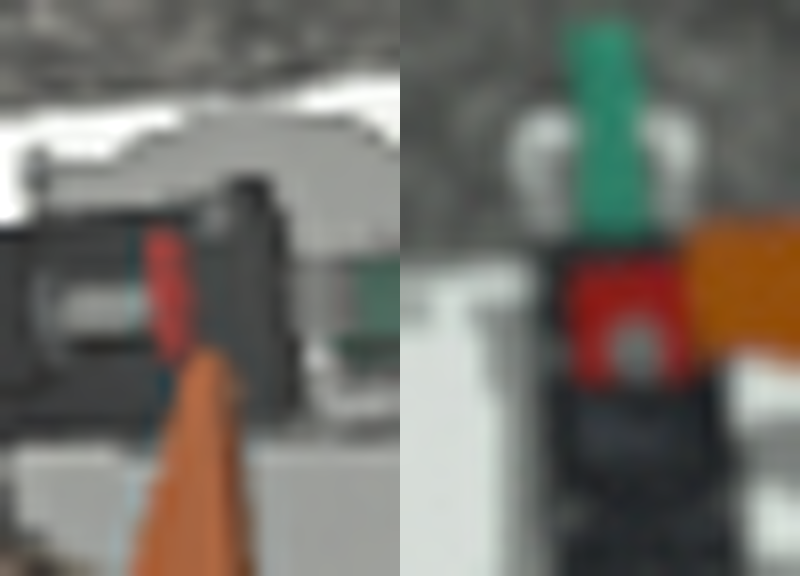

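Emit:
send_rows:
  deltas:
    - [[0.004,0,0],0]
    - [[0.008,0,0],0]
    - [[0.012,0,0],0]
    - [[0.016,0,0],0]
    - [[0.02,0,0],0]

```text
clock: 7.13
tool_pos: [0.4539, 0.2696, 0.1921]
orientation: [179.8, 0.2, 6.4]
force: [-5.3, -4.7, -0.5]
opening: 0.0239
gripper_force: 30.1
```

Emit:
send_rows:
  deltas:
    - [[0.004,0,0],0]
    - [[0.008,0,0],0]
    - [[0.012,0,0],0]
    - [[0.016,0,0],0]
    - [[0.02,0,0],0]

```text
clock: 7.55
tool_pos: [0.4694, 0.2709, 0.1918]
orientation: [179.8, 0.3, 6.4]
force: [-5.0, -5.2, 0.6]
opening: 0.0238
gripper_force: 30.1
```

Emit:
send_rows:
  deltas:
    - [[0.004,0,0],0]
    - [[0.008,0,0],0]
    - [[0.012,0,0],0]
    - [[0.016,0,0],0]
    - [[0.02,0,0],0]

```text
clock: 7.97
tool_pos: [0.485, 0.2723, 0.1917]
orientation: [179.8, 0.3, 6.4]
force: [-7.0, -7.1, 1.7]
opening: 0.0236
gripper_force: 30.0
```

Emit:
send_rows:
  deltas:
    - [[0.004,0,0],0]
    - [[0.008,0,0],0]
    - [[0.012,0,0],0]
    - [[0.016,0,0],0]
    - [[0.02,0,0],0]

```text
clock: 8.38
tool_pos: [0.502, 0.2746, 0.1921]
orientation: [179.8, 0.2, 6.4]
force: [-2.4, -7.1, 0.9]
opening: 0.024
gripper_force: 30.0
```

Emit:
send_rows:
  deltas:
    - [[0.005,0,0],0]
    - [[0.01,0,0],0]
    - [[0.016,0,0],0]
    - [[0.022,0,0],0]
    - [[0.022,0,0],0]

```text
clock: 8.8
tool_pos: [0.5203, 0.2769, 0.1921]
orientation: [179.8, 0.2, 6.4]
force: [0.2, -7.2, -1.3]
opening: 0.0238
gripper_force: 30.0
```

```bash
python3 - <<'E'
from h import *
o=ctrl.get_obs(); print(o['tool_pos'],o['orientation'],o['force'],o['opening'])
T,S=snap('top'),snap('side'); pickle.dump((T,S),open('ins2.pkl','wb'))
a=np.radians(6.5); gs=.0675; out=[]; k=16
for p in(T,S):
    g=place(np.array([[0,gs,0]]),[.5699,.2013,a])[0]
    u=proj(p,[[g[0],g[1],.13]])[0].astype(int); x0,y0=u[0]-14,u[1]-20
    out.append(cv2.resize(p['color'][y0:y0+36,x0:x0+25,::-1],None,fx=k,fy=k,interpolation=cv2.INTER_CUBIC))
cv2.imwrite('pics/ins2.png',np.hstack(out))
E
```

```text
[0.52026225 0.2768694  0.19211408] [1.79814141e+02 1.60064419e-01 6.43458666e+00] [ 0.22569999 -7.24115082 -1.32678173] 0.02375765083163326
```

View pics/ins2.png

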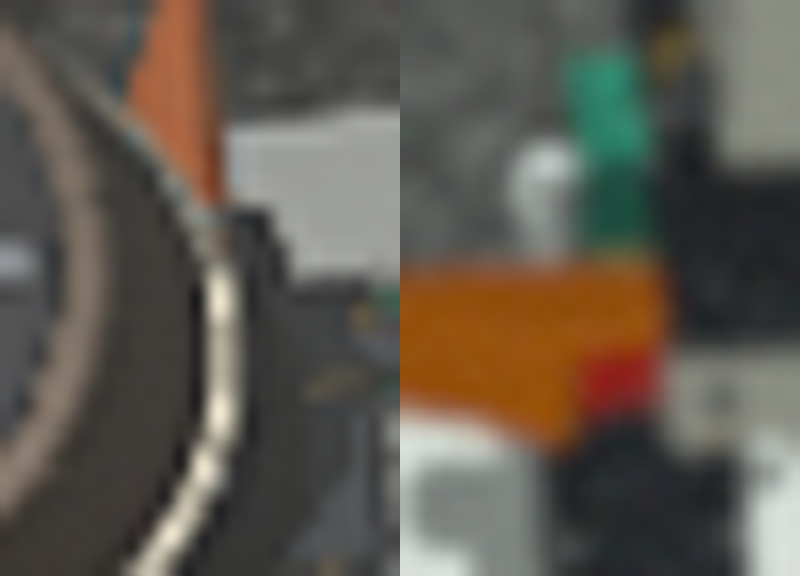

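Emit:
send_rows:
  deltas:
    - [[0,0,0],0]
    - [[0,0,0],0]
    - [[0,0,0],0]
    - [[0,0,0],0]
    - [[0,0,0],0]
  gripper: 0.6

```text
clock: 9.32
tool_pos: [0.5205, 0.2792, 0.1933]
orientation: [-180.0, -0.0, 6.5]
force: [-0.2, 0.1, 0.3]
opening: 0.0502
gripper_force: 0.0
```

Emit:
send_rows:
  deltas:
    - [[0,0,-0.02],0]
    - [[0,0,-0.05],0]
    - [[0,0,-0.08],0]
    - [[0,0,-0.12],0]
    - [[0,0,-0.16],0]

```text
clock: 9.73
tool_pos: [0.52, 0.2787, 0.3222]
orientation: [180.0, 0.0, 6.5]
force: [0.7, 0.9, -0.0]
opening: 0.0526
gripper_force: 0.0
```

```bash
python3 - <<'E'
from h import *
o=ctrl.get_obs(); print(o['tool_pos'],o['orientation'],o['force'],o['opening'])
T1,S1=snap('top'),snap('side'); pickle.dump((T1,S1),open('rel.pkl','wb'))
T,S=[pickle.load(open(n+'0.pkl','rb')) for n in('top','side')]
Wz=W+[0,0,.12]
m=near(S1,orange(S1),[.56,.28,.14],34)
print('wedge',m.sum(),fit([(S1,m.astype(float))],Wz,[.565,.281,.113]))
# cassette top bar
C=box(-.008,.008,-.055,.055,.03,.106); yy,xx=np.mgrid[:384,:512]
for p in(T,S,S1):
    c=p['color'].astype(float); g=np.clip(c[...,1]-c[...,0],0,None)
    win=fill(p,place(box(-.03,.03,-.08,.03,.1,.106),[.572,.2013,.113]))>.99
    mm=np.clip(g/np.percentile(g[win&(g>30)],60),0,1)
    B=box(-.008,.008,-.055,.055,.086,.106)
    f=lambda q:(((fill(p,place(B,[*q,.113]))-mm)[win])**2).sum()
    u=np.array([.572,.2013]); r=minimize(f,u,method='Nelder-Mead',options=dict(initial_simplex=[u,u+[.006,0],u+[0,.006]])); print(r.x,r.fun,win.sum())
E
```

```text
[0.52000209 0.27874212 0.32216944] [1.79989766e+02 1.99795481e-02 6.51143855e+00] [ 0.67908865  0.86401727 -0.0322642 ] 0.05257119107868488
wedge 345 (array([0.56613191, 0.27748334, 0.15123985]), np.float64(72.02069973087275))
[0.56989757 0.2014327 ] 40.16631438366449 593
[0.57234357 0.20169883] 16.89243582997613 318
[0.57240531 0.20147901] 28.755952378356728 318
```

Emit:
send_rows:
  deltas:
    - [[0.0108,0.0219,0],0.078]
    - [[0.0217,0.0438,0],0.156]
    - [[0.0325,0.0658,0],0.234]
    - [[0.0434,0.0877,0],0.312]
    - [[0.0542,0.1096,0],0.39]

```text
clock: 10.25
tool_pos: [0.5737, 0.196, 0.3211]
orientation: [-180.0, -0.0, -28.9]
force: [0.6, 0.3, -0.5]
opening: 0.0524
gripper_force: 0.0
```

Emit:
send_rows:
  deltas:
    - [[0,0,0],0.078]
    - [[0,0,0],0.156]
    - [[0,0,0],0.234]
    - [[0,0,0],0.312]
    - [[0,0,0],0.39]

```text
clock: 10.67
tool_pos: [0.5734, 0.1966, 0.321]
orientation: [-180.0, 0.0, -64.1]
force: [0.3, 1.1, 0.8]
opening: 0.0529
gripper_force: 0.0
```

Emit:
send_rows:
  deltas:
    - [[0,0,0],0.078]
    - [[0,0,0],0.156]
    - [[0,0,0],0.22]
    - [[0,0,0],0.22]
    - [[0,0,0],0.22]

```text
clock: 11.08
tool_pos: [0.5733, 0.1967, 0.321]
orientation: [-180.0, 0.0, -83.3]
force: [-0.5, -0.4, 0.3]
opening: 0.0524
gripper_force: 0.0
```

```bash
python3 - <<'E'
from h import *
o=ctrl.get_obs(); print(o['tool_pos'],o['orientation'],o['force'],o['opening'],o['joint_pos'])
T1,S1=pickle.load(open('rel.pkl','rb')); S2=snap('side')
out=[]
for p in(S1,S2):
    out.append(cv2.resize(p['color'][205:205+50,230:230+33,::-1],None,fx=12,fy=12,interpolation=cv2.INTER_CUBIC))
cv2.imwrite('pics/rel.png',np.hstack(out))
E
```

```text
[0.57330286 0.1966697  0.32101252] [-1.79978823e+02  1.68148376e-02 -8.33112572e+01] [-0.47447503 -0.36332677  0.32101416] 0.05243124614941552 [ 3.73807734e+01  1.31215555e+01 -5.91681250e+00 -3.86230438e-03
 -7.09348392e+01 -3.06907729e+01]
```

View pics/rel.png

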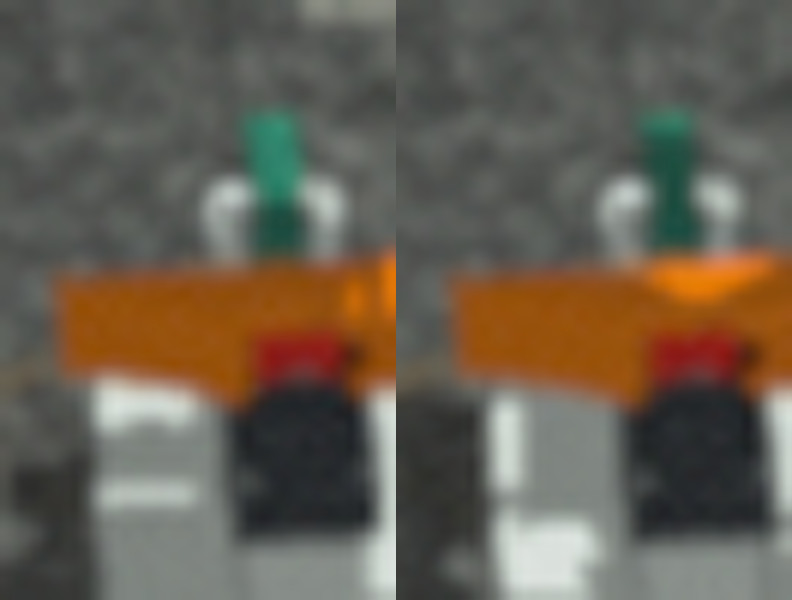

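The wedge stands on its own in the gap, with the red plate drawn back against its parallel part. Now I grip the cassette.

Emit:
send_rows:
  deltas:
    - [[0,0,0.035],0]
    - [[0,0,0.07],0]
    - [[0,0,0.105],0]
    - [[0,0,0.14],0]
    - [[0,0,0.17],0]

```text
clock: 11.55
tool_pos: [0.5729, 0.1963, 0.1833]
orientation: [180.0, -0.0, -83.3]
force: [-0.2, -0.3, 0.1]
opening: 0.0524
gripper_force: 0.0
```

Emit:
send_rows:
  deltas:
    - [[0,0,0.015],0]
    - [[0,0,0.03],0]
    - [[0,0,0.045],0]
    - [[0,0,0.0525],0]
    - [[0,0,0.0525],0]

```text
clock: 11.97
tool_pos: [0.5727, 0.1961, 0.1415]
orientation: [179.9, -0.1, -83.4]
force: [-0.1, 0.5, -0.2]
opening: 0.0527
gripper_force: 0.0
```

Emit:
send_rows:
  deltas:
    - [[0,0,0],0]
    - [[0,0,0],0]
    - [[0,0,0],0]
    - [[0,0,0],0]
    - [[0,0,0],0]
  gripper: 0

```text
clock: 12.38
tool_pos: [0.5735, 0.1966, 0.1436]
orientation: [-179.9, 0.0, -83.5]
force: [-0.9, -0.1, 0.3]
opening: 0.0248
gripper_force: 0.0
```

Emit:
send_rows:
  deltas:
    - [[0,0,0],0]
    - [[0,0,0],0]
    - [[0,0,0],0]
    - [[0,0,0],0]
    - [[0,0,0],0]

```text
clock: 12.8
tool_pos: [0.5734, 0.1965, 0.1433]
orientation: [-180.0, 0.0, -83.5]
force: [-1.0, 0.1, 3.3]
opening: 0.0161
gripper_force: 30.0
```

Emit:
send_rows:
  deltas:
    - [[0,0,-0.004],0]
    - [[0,0,-0.01],0]
    - [[0,0,-0.018],0]
    - [[0,0,-0.026],0]
    - [[0,0,-0.035],0]

```text
clock: 13.22
tool_pos: [0.5732, 0.1964, 0.1715]
orientation: [180.0, -0.0, -83.5]
force: [-0.9, 0.3, -2.7]
opening: 0.0159
gripper_force: 30.0
```

Emit:
send_rows:
  deltas:
    - [[0,0,-0.02],0]
    - [[0,0,-0.045],0]
    - [[0,0,-0.07],0]
    - [[0,0,-0.09],0]
    - [[0,0,-0.1],0]

```text
clock: 13.63
tool_pos: [0.574, 0.1968, 0.2541]
orientation: [-179.8, 0.1, -83.5]
force: [0.3, -0.2, -2.3]
opening: 0.0156
gripper_force: 30.0
```

```bash
python3 - <<'E'
from h import *
o=ctrl.get_obs(); print(o['tool_pos'],o['orientation'],o['force'],o['opening'])
T,S=[pickle.load(open(n+'0.pkl','rb')) for n in('top','side')]
# stored cassette fits
B=box(-.008,.008,-.055,.055,.03,.104); Bt=box(-.008,.008,-.055,.055,.084,.104)
for p,n in((T,'T'),(S,'S')):
    m=near(p,green(p),[.64,-.22,.09],24).astype(float); print(n,m.sum(),fit([(p,m)],B,[.638,-.22,-.06]),fit([(p,m)],Bt,[.638,-.22,-.06]))
# rack overlay
q=[.582,-.228,np.radians(-3.4)]; k=12; out=[]
for p in(T,S):
    u=proj(p,[[.582,-.228,.04]])[0].astype(int); x0,y0=u[0]-16,u[1]-24
    im=cv2.resize(p['color'][y0:y0+48,x0:x0+33,::-1],None,fx=k,fy=k,interpolation=cv2.INTER_CUBIC)
    def dr(B,c):
        h=cv2.convexHull(proj(p,place(B,q)).astype(np.float32))[:,0]
        cv2.polylines(im,[np.round((h-[x0,y0]+.5)*k).astype(int)],True,c,1)
    dr(box(-.088,.088,-.045,.045,0,0),(255,255,0))
    for s in(-.055,0,.055): dr(box(s-.017,s+.017,-.038,.038,.059,.059),(0,0,255))
    out.append(im)
cv2.imwrite('pics/rack.png',np.hstack(out))
E
```

```text
[0.57401688 0.19680911 0.25412683] [-1.79797528e+02  8.43847319e-02 -8.34972094e+01] [ 0.28780113 -0.24851003 -2.29973366] 0.01557254835971992
T 216.0 (array([ 0.64194315, -0.22832951, -0.02387677]), np.float64(85.84599769319493)) (array([ 0.64250605, -0.2265295 , -0.03603881]), np.float64(72.30715878508266))
S 109.0 (array([ 0.64541166, -0.23220882,  0.02859193]), np.float64(35.4796770472895)) (array([ 0.64479978, -0.2324276 , -0.01410766]), np.float64(43.22952710495963))
```

View pics/rack.png

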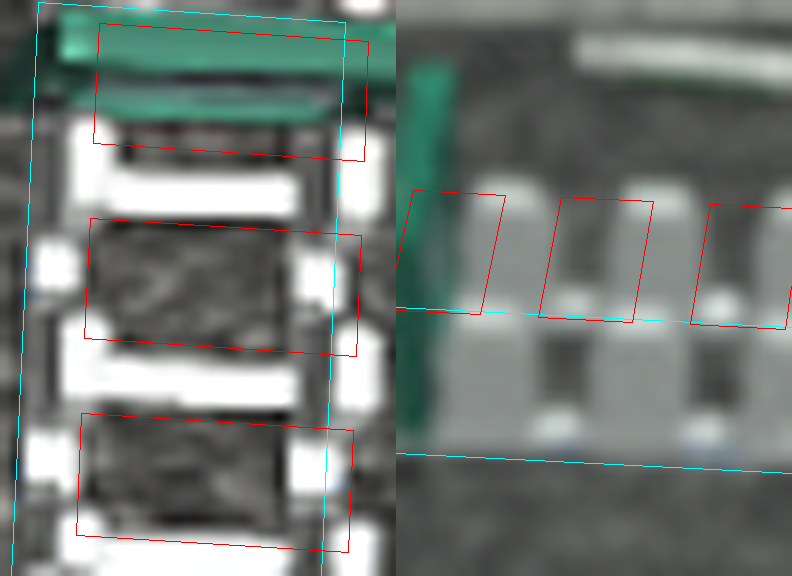

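```bash
python3 - <<'E'
from h import *
T,S=[pickle.load(open(n+'0.pkl','rb')) for n in('top','side')]
k=12
def w(p,uv,z,off=0):
    u=proj(p,[[.582,-.228,.04]])[0].astype(int); return atz(p,(np.array(uv)-[off,0])/k-.5+[u[0]-16,u[1]-24],z).round(4)
print('T floor L,R',w(T,[[50,264],[320,280]],.012)[:,:2].tolist(),w(T,[185,272],.012))
print('T teeth tops',w(T,[[95,160],[355,170],[95,355],[355,368]],.059)[:,:2].tolist(),w(T,[225,263],.059))
print('S teeth mid',w(S,[571,250],.059,396),w(S,[[510,183],[655,188],[480,312],[640,320]],.059,396)[:,:2].tolist())
print('S floor',w(S,[565,362],.012,396),w(S,[[575,300],[555,425]],.012,396)[:,:2].tolist())
E
```

```text
T floor L,R [[0.594, -0.1886], [0.5897, -0.2666]] [[ 0.5919 -0.2276  0.012 ]]
T teeth tops [[0.6175, -0.1928], [0.615, -0.2657], [0.5627, -0.192], [0.5593, -0.2646]] [[ 0.5886 -0.2288  0.059 ]]
S teeth mid [[ 0.5914 -0.2331  0.059 ]] [[0.6161, -0.2757], [0.5623, -0.2735], [0.6222, -0.1938], [0.5644, -0.1901]]
S floor [[ 0.5944 -0.2283  0.012 ]] [[0.5927, -0.2676], [0.5961, -0.1895]]
```

Emit:
send_rows:
  deltas:
    - [[0.03,0.0026,0],0]
    - [[0.066,0.0052,0],0]
    - [[0.104,0.0078,0],0]
    - [[0.142,0.0104,0],0]
    - [[0.18,0.013,0],0]

```text
clock: 14.05
tool_pos: [0.5788, 0.051, 0.2509]
orientation: [180.0, 0.0, -83.5]
force: [0.6, 1.3, -2.4]
opening: 0.0156
gripper_force: 30.0
```

Emit:
send_rows:
  deltas:
    - [[0.038,0.0026,0],0]
    - [[0.076,0.0052,0],0]
    - [[0.114,0.0078,0],0]
    - [[0.152,0.0104,0],0]
    - [[0.19,0.013,0],0]

```text
clock: 14.47
tool_pos: [0.5856, -0.1015, 0.2509]
orientation: [180.0, 0.0, -83.5]
force: [0.7, 1.2, -2.1]
opening: 0.016
gripper_force: 30.0
```

Emit:
send_rows:
  deltas:
    - [[0.038,0.0026,0],0.02]
    - [[0.076,0.0052,0],0.04]
    - [[0.114,0.0078,0],0.06]
    - [[0.145,0.0104,0],0.08]
    - [[0.1673,0.0129,0],0.1022]

```text
clock: 14.88
tool_pos: [0.5905, -0.2364, 0.2506]
orientation: [180.0, -0.0, -92.9]
force: [-0.2, -0.7, -2.4]
opening: 0.0153
gripper_force: 30.0
```

Emit:
send_rows:
  deltas:
    - [[0,0,0],0]
    - [[0,0,0],0]
    - [[0,0,0],0]
    - [[0,0,0],0]
    - [[0,0,0],0]

```text
clock: 15.3
tool_pos: [0.591, -0.2333, 0.2511]
orientation: [-180.0, 0.0, -92.6]
force: [0.1, -0.6, -2.7]
opening: 0.0157
gripper_force: 30.0
```

```bash
python3 - <<'E'
from h import *
o=ctrl.get_obs(); print(o['tool_pos'],o['orientation'],o['force'],o['opening'])
S=snap('side'); T=snap('top'); pickle.dump((T,S),open('ov.pkl','wb'))
k=12;out=[]
for p in(S,T):
    u=proj(p,[[.592,-.229,.09]])[0].astype(int); x0,y0=u[0]-16,u[1]-26
    out.append(cv2.resize(p['color'][y0:y0+48,x0:x0+33,::-1],None,fx=k,fy=k,interpolation=cv2.INTER_CUBIC))
cv2.imwrite('pics/over.png',np.hstack(out))
z=.1235
C=box(-.008,.008,-.055,.055,z,z+.092)
m=near(S,green(S),[.592,-.229,z+.05],17); print(m.sum(),fit([(S,m.astype(float))],C,[.592,-.229,-.047]))
E
```

```text
[ 0.5909967  -0.23329051  0.25108301] [-1.79994378e+02  5.14937767e-03 -9.26350535e+01] [ 0.08084294 -0.55545685 -2.71838172] 0.01574359386471363
138 (array([ 0.59537043, -0.22966311,  0.04186838]), np.float64(52.83549404075356))
```

View pics/over.png

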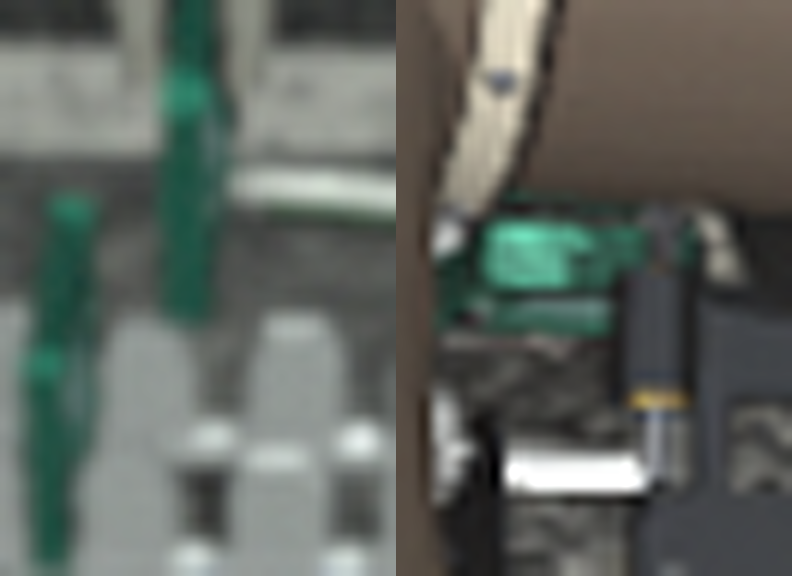

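```bash
python3 - <<'E'
from h import *
T,S=pickle.load(open('ov.pkl','rb')); z=.1235
c=S['color'].astype(float); g=np.clip(c[...,1]-c[...,0],0,None)
for top in(.06,.07):
    C=box(-.008,.008,-.055,.055,z,z+.085)
    win=fill(S,place(box(-.028,.02,.0,.065,z-.005,z+top),[.592,-.229,-.047]))>.99
    m=np.clip(g/np.percentile(g[win&(g>20)],60),0,1)
    r=[(((fill(S,place(C,[x,-.2285,-.047]))-m)[win])**2).sum() for x in np.arange(.582,.602,.001)]
    print(win.sum(),(.582+.001*np.argmin(r)).round(4),np.round(r,1))
E
```

```text
237 0.594 [81.9 73.  64.7 57.8 50.3 41.6 33.8 26.9 21.2 15.7 11.6  9.6  8.6  9.1
 11.  15.8 20.7 25.3 29.5 35.5 41.9]
263 0.594 [92.7 83.3 74.  65.8 57.5 48.4 40.1 31.8 25.2 19.3 14.8 11.7 10.2 10.3
 12.2 16.8 21.8 27.1 32.5 39.8 46.7]
```

Emit:
send_rows:
  deltas:
    - [[0,0,0.015],0]
    - [[0,0,0.03],0]
    - [[0,0,0.045],0]
    - [[0,0,0.06],0]
    - [[0,0,0.068],0]

```text
clock: 15.82
tool_pos: [0.5898, -0.2339, 0.1936]
orientation: [179.8, 0.0, -92.7]
force: [-0.4, -0.4, -2.5]
opening: 0.0161
gripper_force: 30.0
```

Emit:
send_rows:
  deltas:
    - [[0,0,0.006],0]
    - [[0,0,0.012],0]
    - [[0,0,0.018],0]
    - [[0,0,0.024],0]
    - [[0,0,0.03],0]

```text
clock: 16.23
tool_pos: [0.591, -0.2342, 0.1725]
orientation: [-180.0, -0.0, -92.7]
force: [-2.9, 0.5, 2.3]
opening: 0.016
gripper_force: 30.0
```

Emit:
send_rows:
  deltas:
    - [[0,0.002,0],0]
    - [[0,0.002,0.003],0]
    - [[0,0.002,0.006],0]
    - [[0,0.002,0.009],0]
    - [[0,0.002,0.012],0]

```text
clock: 16.65
tool_pos: [0.5895, -0.2341, 0.163]
orientation: [-180.0, -0.0, -92.7]
force: [-0.2, 0.4, -2.0]
opening: 0.0158
gripper_force: 30.0
```

Free again. Continue down.

Emit:
send_rows:
  deltas:
    - [[0,0,0.004],0]
    - [[0,0,0.008],0]
    - [[0,0,0.012],0]
    - [[0,0,0.016],0]
    - [[0,0,0.02],0]

```text
clock: 17.07
tool_pos: [0.5893, -0.2341, 0.1466]
orientation: [180.0, -0.0, -92.7]
force: [0.2, -0.9, -1.8]
opening: 0.0157
gripper_force: 30.0
```

Emit:
send_rows:
  deltas:
    - [[0,0,0.002],0]
    - [[0,0,0.003],0]
    - [[0,0,0.004],0]
    - [[0,0,0.005],0]
    - [[0,0,0.005],0]

```text
clock: 17.48
tool_pos: [0.5893, -0.2341, 0.1429]
orientation: [-180.0, -0.0, -92.7]
force: [-0.0, 0.0, -2.3]
opening: 0.0159
gripper_force: 30.0
```

Emit:
send_rows:
  deltas:
    - [[0,0,0.0015],0]
    - [[0,0,0.002],0]
    - [[0,0,0.002],0]
    - [[0,0,0.002],0]
    - [[0,0,0.002],0]

```text
clock: 17.9
tool_pos: [0.5893, -0.2341, 0.1414]
orientation: [-180.0, -0.0, -92.7]
force: [-0.2, -0.0, -1.9]
opening: 0.0159
gripper_force: 30.0
```

Emit:
send_rows:
  deltas:
    - [[0,0,0],0]
    - [[0,0,0],0]
    - [[0,0,0],0]
    - [[0,0,0],0]
    - [[0,0,0],0]
  gripper: 0.35

```text
clock: 18.32
tool_pos: [0.5894, -0.2341, 0.1415]
orientation: [-180.0, -0.0, -92.7]
force: [0.3, 0.1, -0.2]
opening: 0.0303
gripper_force: 0.0
```

Emit:
send_rows:
  deltas:
    - [[0,0,-0.02],0]
    - [[0,0,-0.04],0]
    - [[0,0,-0.07],0]
    - [[0,0,-0.1],0]
    - [[0,0,-0.13],0]

```text
clock: 18.73
tool_pos: [0.5892, -0.2341, 0.2464]
orientation: [180.0, -0.0, -92.7]
force: [1.1, -1.1, -0.3]
opening: 0.0304
gripper_force: 0.0
```

Emit:
send_rows:
  deltas:
    - [[0,0.03,-0.02],0]
    - [[0,0.07,-0.02],0]
    - [[0,0.1,-0.02],0]
    - [[0,0.13,-0.02],0]
    - [[0,0.16,-0.02],0]

```text
clock: 19.15
tool_pos: [0.4602, -0.2279, 0.2616]
orientation: [-180.0, 0.0, -92.7]
force: [-0.1, -0.1, 0.1]
opening: 0.0304
gripper_force: 0.0
```

```bash
python3 - <<'E'
from h import *
S=snap('side'); T=snap('top'); k=8;out=[]
for p,X in((S,[.592,-.229,.05]),(T,[.592,-.229,.05]),(S,[.57,.27,.13])):
    u=proj(p,[X])[0].astype(int); x0,y0=u[0]-16,u[1]-26
    out.append(cv2.resize(p['color'][y0:y0+52,x0:x0+33,::-1],None,fx=k,fy=k,interpolation=cv2.INTER_CUBIC))
cv2.imwrite('pics/end.png',np.hstack(out)); print(ctrl.get_obs()['clock'],ctrl.get_obs()['force'])
E
```

```text
19.25 [ 0.98631889 -0.09108731  0.14285795]
```

View pics/end.png

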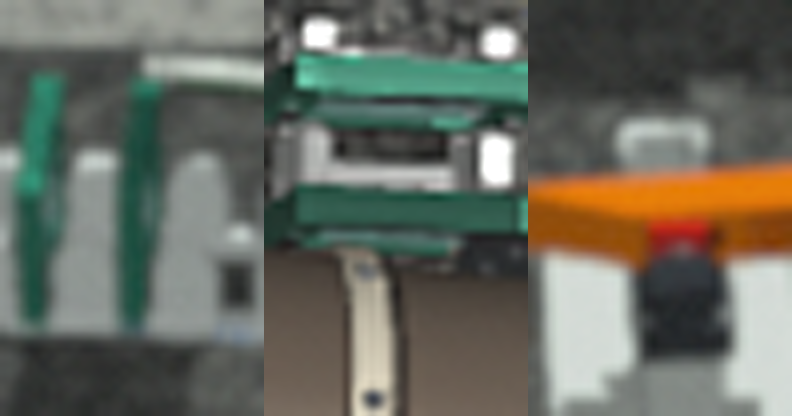

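The picture shows the cassette upright and fully down in the middle slot at (140,200), at the same height as the stored one at (40,200). The wedge is still in place, holding the red plate back at (680,240). I hand the job in.

```bash
python3 -c "
from plant import ctrl
print(ctrl.close_job())"
```

```text
the job is handed in; nothing more can be done
None
```

I wedged the catch open, moved the cassette upright into the rack's middle slot beside the stored one, and handed the job in at about 19 s of the 54 s allowed; the interface returned no verdict, but the last picture showed the cassette fully down and the wedge still holding the catch back.

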